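Shut the loaded incubator until its latch snaps

TASK

The bottles are ready to be kept warm: slide the loaded tray all the way into the small white incubator without tipping its two bottles, then swing the incubator's door shut and press it until the sprung latch tongue rides over its strike pin and snaps in, so that the door stays shut by itself. Work gently: never press with more than 25 N on any part of the incubator, and leave the other things on the bench alone.

Things in the scene. Friction and masses are not known exactly. Their poses are not given: they have to be found in the camera images.
- incubator: Fixed white metal incubator, 260 deep (x), 320 wide (y), 172 mm high. Origin: centre of its underside; x points from its front into its depth, y to the left as the robot sees it, z up. A control column, front face at x = -145 mm, fills y = -160 to -75 mm (right); the chamber's opening is at y = -48 to 147 mm. No part of it bears a push above 25 N.
- roof_edge (a point): Middle of the front edge of the incubator's roof, at (-95, 45, 172) mm in its frame. The roof begins only here, so fingers pointing down fit between the shut-door plane (x = -145 mm) and the roof.
- tray (a joint): Steel tray, 200 mm long and 160 mm wide with an 18 mm rim, sliding along the incubator's x. 0 m = fully home against its stop, grows as it comes out towards the robot, at most 0.14. About 2.5 N of friction; no spring. The door cannot shut over a tray that is out.
- tray_bar (a point): Middle of the tray's handle bar: level round steel bar, 8 mm thick, 150 mm long along the incubator's y, on two end posts at the tray's front, 128 mm above the table. With the tray home it is at (-115, 45, 128) mm in the incubator's frame. Nothing within 20 mm in front of or behind its middle; the bottle tops are 136 mm above the table.
- door (a joint): Angle of the upright door: 217 wide, 157 high, 12 mm thick, a 30 mm lip inside along its top. 0 rad = nominally shut, grows as it swings out towards the robot (hinge at the left). Light friction: it stays where it is left. Over the last 26 mm a sprung plunger pushes its free edge back with 1.3 to 3.6 N: unlatched it springs back 0.12 rad, to 0.075 rad or more.
- door_hinge (a point): Top end of the door's vertical hinge axis, 165 mm above the table, at (-139, 155) mm in the incubator's frame, in the middle of the door's thickness.
- push_point (a point): Point on the door's flat outer face 170 mm from the hinge axis and 133 mm above the table (32 mm below the door's top edge): a good place to push. Its frame is the door's: x is the inward normal of the door (into the chamber when shut), y points along the door to the hinge.
- door_edge (a point): Upper corner of the door's outer face at its free edge, 217 mm from the hinge axis, 165 mm above the table. Strike pin and firm door stop are fixed together beside it on a keeper whose depth is off by up to 10 mm either way and is not reported: feel for it. So the latched door rests somewhere from -0.045 to 0.055 rad, with only about 2 mm of free travel at its edge before the stop.
- tongue (a joint): Sprung brass latch tongue in the door's free edge, 18 mm tall, 110 mm above the table. 0 m = fully out (9 mm proud), grows as it is pressed in, at most 0.0105. Sloped inside, flat outside: shutting the door forces it in about 7 mm as it rides over the strike pin, which takes up to some 16 N at the push point; then it springs out behind the pin. Spring 1.2 N plus 0.24 N/mm.
- bottle_a: White squeeze bottle with a thin red spout, 42 mm diameter, 118 mm tall, standing loose on the tray. Origin: centre of its base, z up.
- bottle_b: The second such bottle on the tray, further back. Origin: centre of its base, z up.
- spare_a: Bystander: spare squeeze bottle, 42 by 118 mm, on the bench. Origin: centre of its base.
- spare_b: Bystander: another spare squeeze bottle. Origin: centre of its base.
- spare_c: Bystander: another spare squeeze bottle. Origin: centre of its base.
- disc: Bystander: aluminium warming disc, 84 mm across, 14 mm thick with a small stud. Origin: centre of its underside.
- black_box: Bystander: black supply unit, 100 x 140 x 45 mm. Origin: centre of its underside.
- mug: Bystander: white mug, 76 mm across, 100 mm tall. Origin: centre of its underside.

How it is judged:
On the way, in this order (a step that is already met when the one before it is completed fails the run):
1. the tray is fully home, within 6 mm of its stop (value of joint tray below 0.006 m), for 0.2 s.
2. the tongue is pressed in by its strike, riding over it (value of joint tongue above 0.003 m and value of joint door below 0.17 rad).
At the end, for the whole second after the job is handed in: The tray is home within 6 mm, the door is latched (within 0.063 rad of nominally shut, staying so with nothing touching it) with the tongue sprung out again to within 2 mm, and both bottles stand upright on the tray within 0.2 rad (value of joint door below 0.063 rad and value of joint tongue below 0.002 m and value of joint tray below 0.006 m and angle between each of bottle_a, bottle_b's own z axis and vertical below 0.2 rad).
It fails at once if the robot presses with more than 25 N on any part of the incubator (contact force between any of the arm, the fingers and incubator above 25 N).
It fails at once if a bottle on the tray is tipped by more than 0.5 rad (angle between any of bottle_a, bottle_b's own z axis and vertical above 0.5 rad).
It fails at once if a bystander is moved by more than 30 mm (distance of any of spare_a, spare_b, spare_c, disc, black_box, mug from where it was at the start of the episode above 0.03 m).
It also fails if it takes over 69 s, if anything falls off the work surface, if the arm or the gripper's body presses on something with over 40 N, if the wrist force passes 120 N, or if a joint passes its speed limit or range.

ROBOT

A 6-joint arm with a two-finger parallel gripper is mounted at the origin on the work surface. World frame = base frame: x ahead of the robot, y to its left, z up, the work surface at z = 0. Lengths are in m, angles in rad, forces in N, time in s.
With the tool pointing down it reaches from about 0.35 to 0.975 m from the base axis. Payload 4.9 kg.
Tool frame: the origin (TCP) lies on the centre line of the jaws, within the pads' length; the fingertips stand manip.tip_reach ahead of it and the grasp point (between the pads) is the TCP (manip.tip_reach is the distance from the TCP to the fingertips, in m); z points along the fingers, y is the line along which they close (so a half turn about z gives the same grasp; the last joint's range is limited). The gripper opens to 85 mm and grips with 20 to 120 N. Pads are 22 mm wide; open, the fingers measure 114 mm over their backs; the gripper's body (76 mm by 85 mm) begins 54 mm behind the grasp point. The pads swing forward as they close: fully open they stand 13 mm farther back than shut.
Start: joints at [1.123, 0.053, 1.613, -0, 1.476, -0.119], TCP at [0.202, 0.592, 0.25] pointing down, gripper open.
Joint ranges: [-3.01, 3.01], [-1.01, 2.22], [0.06, 2.58], [-1.02, 4.17], [0.09, 2.62], [-3.14, 3.14]. Speed limits (rad/s): [2.57, 2.57, 3.14, 3.14, 3.14, 3.14].

INTERFACE

Orientations are given as a unit quaternion [w, x, y, z].
In Python, from plant import manip gives the robot as it stands. The module is installed in compiled form; this text tells all that it offers.
- The arm moves only by the tool move_arm, never from a script. Its argument "rows" is a list of rows, each a list of 7 numbers: the shift along the tool's x, y, z in cm, then the turn, a rotation vector about the tool's x, y, z in degrees, then the opening, from -1 (shut) to 1 (fully open). In form: [[tx, ty, tz, ax, ay, az, jaw], ...]. A call has 1 to 20 rows; each row shifts and turns the commanded pose from where the row before left it, along the tool's axes as they then stand; what a row does not reach is not made up. A row lasts 1/12 s, in which the tool goes at most 41.7 mm and 7.16 degrees, less where a joint would pass 70% of its speed; a pose out of reach is approached as far as the arm can. A call is refused whole if a number of a shift passes 4.17 or a number of a turn 7.16, either way. A call with a gripper value outside its range is refused whole. The fingers move at their own pace and stop on an object; the grip force is fixed at half the most. Time passes only in rows, so rows that do not move let the fingers close. It gives the time, the measured TCP pose, the force, the opening and the grip force at its end, in the units of the state.
- manip.state(): the state, without advancing time (a new reading comes with each control period).
- manip.grab_frame(name): name is "scene" or "top" or "wrist"; returns a dict with "img" (480x640x3 uint8, blue, green, red), "mtx" (3x3 intrinsics, pixels), "R" (3x3) and "t" (3): a world point X has camera coordinates R X + t. Camera axes: x right, y down, z forward; pixel columns grow to the right and rows downward; lengths in m; the calibration is good to about 2 mm. A picture is of the moment at which its call begins. There is no depth.
- manip.job_done(): hands the job in; it is judged then, once.
The state is a dict: "time": time; "joint_pos": joint angles; "joint_vel": joint speeds; "joint_efforts": joint torques, N m; "tool_pos": TCP position; "tool_rot": TCP orientation; "contact_force": force on the tool from outside, world axes, zero at the start; "ft_torque": the same for the moment, N m; "gripper_width": opening from 0.0 (shut) to 1.0 (fully open); "grasp_force": force on a finger pad.
Only numpy, scipy, OpenCV 4.12 (cv2) and the standard library are available. Lean on these libraries where they do the work, as an engineer would, in place of code of your own. Each camera call takes 0.05 s, during which the arm holds its last target. There are 200 camera calls.

## Working session

There is one attempt and no reset: what is moved stays moved. The work goes in short steps, Python scripts to look and compute and a tool call to move; the robot and the scene stay as the last step left them, time stands still between calls to the robot, and variables do not carry over. Pictures are saved under pics/ and viewed, at most 10 in all, crops included, and the job is handed in when it is done.

Besides the shell and the picture viewer there is one more tool, called after "Request:" by a JSON object that holds its "op" and its "data". move_arm: Moves the arm, as the interface text tells. Its arguments: {"type":"object","properties":{"rows":{"type":"array","items":{"type":"array","items":{"type":"number"}}}},"required":["rows"]}

```bash
mkdir -p pics; python3 - <<'E'
from plant import manip
import cv2,numpy as np
s=manip.state();print({k:np.round(v,3).tolist() for k,v in s.items()},manip.tip_reach)
for n in("scene","top"):
    f=manip.grab_frame(n);cv2.imwrite(f"pics/{n}0.png",f["img"]);print(n,f["mtx"].tolist(),np.round(f["R"],4).tolist(),f["t"].tolist(), (-f["R"].T@f["t"]).round(3))
    np.savez(f"{n}0.npz",**f)
E
```

```text
{'time': 0.0, 'joint_pos': [1.123, 0.053, 1.614, 0.0, 1.476, -0.119], 'joint_vel': [-0.0, -0.0, 0.001, -0.002, -0.001, -0.0], 'joint_efforts': [0.001, -39.369, -37.017, -0.0, 0.007, 0.0], 'tool_pos': [0.202, 0.591, 0.249], 'tool_rot': [-0.0, 0.164, 0.987, -0.001], 'contact_force': [-0.156, 0.175, 1.157], 'ft_torque': [-0.011, 0.041, 0.009], 'grasp_force': 0.0, 'gripper_width': 0.999} 0.019
scene [[547.1604675494982, 0.0, 313.0803376561937], [0.0, 547.1604675494982, 233.56201132844464], [0.0, 0.0, 1.0]] [[0.4396, -0.898, -0.0184], [-0.5858, -0.2711, -0.7638], [0.6809, 0.3465, -0.6452]] [-0.2573164180253263, 0.4444561763789017, 0.9932325055006568] [-0.303 -0.455  0.976]
top [[473.28814769301914, 0.0, 323.1353726678404], [0.0, 473.28814769301914, 239.26329719222232], [0.0, 0.0, 1.0]] [[-0.0079, -1.0, 0.0004], [-0.9857, 0.0077, -0.1684], [0.1684, -0.0018, -0.9857]] [-0.018261568536643617, 0.593681643834773, 1.292965633485352] [ 0.367 -0.021  1.374]
```

View pics/scene0.png

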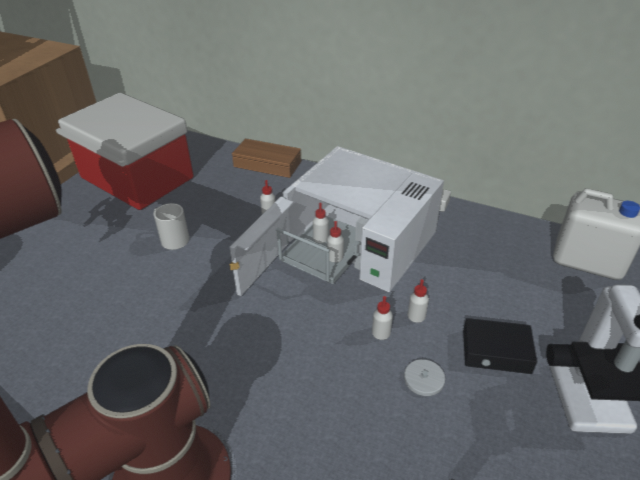

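View pics/top0.png

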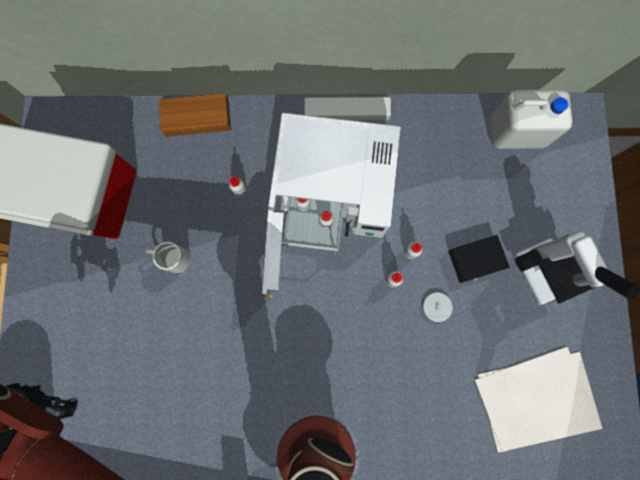

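The pictures show the incubator at top px (270-400,115-235) with its door open about 90° along x≈270, and the tray bar near (312,247). Next I'll enlarge both views.

```bash
python3 - <<'E'
import cv2,numpy as np
t=cv2.imread("pics/top0.png")[105:305,255:410];s=cv2.imread("pics/scene0.png")[140:300,220:455]
cv2.imwrite("pics/c1.png",cv2.resize(t,None,fx=3,fy=3,interpolation=cv2.INTER_CUBIC))
cv2.imwrite("pics/c2.png",cv2.resize(s,None,fx=3.4,fy=3.4,interpolation=cv2.INTER_CUBIC))
E
```

```text
(no output)
```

View pics/c1.png

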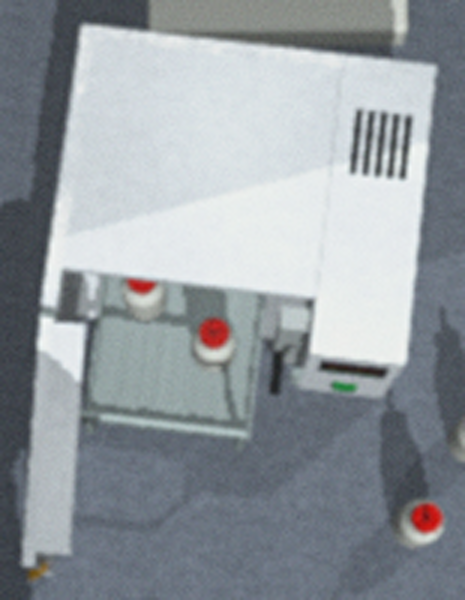

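View pics/c2.png

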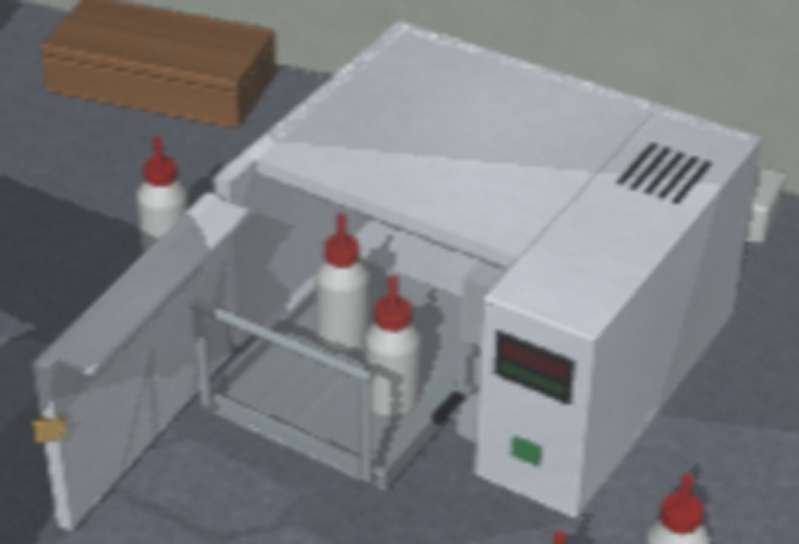

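Roof corners in c1 are at (80,26), (436,65) and (408,364). The bar runs (83,412)-(250,430), and the door's free edge is at (24,562)-(70,553).

```bash
cat > h.py <<'E'
import numpy as np,cv2
def ray(f,uv):
    d=np.linalg.inv(f["mtx"])@[uv[0],uv[1],1];return -f["R"].T@f["t"],f["R"].T@d
def plane(f,uv,z):
    c,d=ray(f,uv);return c+d*(z-c[2])/d[2]
def proj(f,X):
    p=f["mtx"]@(f["R"]@np.asarray(X)+f["t"]);return p[:2]/p[2]
def fit(L,W):
    L=np.array(L);W=np.array(W)[:,:2];a=L.mean(0);b=W.mean(0)
    l=L-a;w=W-b;th=np.arctan2((l[:,0]*w[:,1]-l[:,1]*w[:,0]).sum(),(l*w).sum())
    R=np.array([[np.cos(th),-np.sin(th)],[np.sin(th),np.cos(th)]]);t=b-R@a
    return th,R,t,np.linalg.norm(W-(L@R.T+t),axis=1)
E
python3 - <<'E'
from h import *
T=np.load("top0.npz");S=np.load("scene0.npz")
t=lambda u,v:(255+u/3-.33,105+v/3-.33); s=lambda u,v:(220+u/3.4-.35,140+v/3.4-.35)
L=[(130,160),(130,-160),(-145,-160),(-95,-60)]
L=np.array(L)/1000
Wt=[plane(T,t(*p),.172) for p in[(80,26),(436,65),(408,364),(314,298)]]
Ws=[plane(S,s(*p),.172) for p in[(402,22),(760,138),(590,338),(510,265)]]
for W in(Wt,Ws,Wt+Ws):
    th,R,o,e=fit(list(L)*(len(W)//4),W);print(np.degrees(th),o,e.round(4))
np.savez("inc.npz",th=th,R=R,o=o)
inv=lambda X:np.round(R.T@(X[:2]-o),4)
for n,f,q in(("top",T,[t(83,412),t(250,430)]),("scn",S,[s(217,314),s(372,375)])):
    print("bar",n,[inv(plane(f,p,.128)) for p in q])
print("door",[inv(plane(T,t(*p),.165)) for p in[(24,562),(70,553),(40,315)]],[inv(plane(S,s(*p),.165)) for p in[(37,365),(93,372),(210,195)]])
print("bott spout",[inv(plane(T,t(*p),.118+.018)) for p in[(214,325),(142,280)]],[inv(plane(S,s(*p),.136)) for p in[(393,280),(341,216)]])
print("home bar",R@[-.115,.045]+o,"hinge",R@[-.139,.155]+o)
E
```

```text
-6.401490509450855 [ 0.76844385 -0.05985095] [0.0041 0.0018 0.0048 0.0093]
-7.125469935014189 [ 0.76352314 -0.06085532] [0.0034 0.0041 0.008  0.0129]
-6.7622181249671085 [ 0.76598231 -0.060352  ] [0.0062 0.0039 0.0052 0.0093 0.003  0.0032 0.0077 0.0148]
bar top [array([-0.2082,  0.1228]), array([-0.208 , -0.0265])]
bar scn [array([-0.2128,  0.1039]), array([-0.2103, -0.0236])]
door [array([-0.3473,  0.1527]), array([-0.3355,  0.1149]), array([-0.1328,  0.167 ])] [array([-0.3529,  0.1478]), array([-0.3389,  0.112 ]), array([-0.1393,  0.1597])]
bott spout [array([-0.1184,  0.0155]), array([-0.0844,  0.0843])] [array([-0.1232,  0.0123]), array([-0.0783,  0.0847])]
home bar [ 0.65708103 -0.0021239 ] hinge [0.6462004  0.10993685]
```

```bash
cat >> h.py <<'E'
from scipy.spatial.transform import Rotation as Ro
def rel(tgt,yaw_y=None):
    """tool-frame shift cm from measured pose to world tgt; az deg to bring tool y to yaw_y"""
    from plant import manip
    s=manip.state();q=s["tool_rot"];M=Ro.from_quat([q[1],q[2],q[3],q[0]]).as_matrix()
    yy=np.degrees(np.arctan2(M[1,1],M[0,1]))
    print("t",round(s["time"],2),"p",np.round(s["tool_pos"],4),"F",np.round(s["contact_force"],2),"yaw y",yy.round(2),"tilt",M[:,2].round(3))
    print("shift",(100*M.T@(np.array(tgt)-s["tool_pos"])).round(2), "az",None if yaw_y is None else round(-((yaw_y-yy+90)%180-90),2))
E
python3 - <<'E'
from h import *
T=np.load("top0.npz");S=np.load("scene0.npz")
t=lambda u,v:(255+u/3-.33,105+v/3-.33); s=lambda u,v:(220+u/3.4-.35,140+v/3.4-.35)
L=np.array([(130,160),(130,-160),(-145,-160)])/1000
Wt=[plane(T,t(*p),.172) for p in[(80,26),(436,65),(408,364)]]
Ws=[plane(S,s(*p),.172) for p in[(402,22),(760,138),(590,338)]]
for W in(Wt,Ws,Wt+Ws):
    th,R,o,e=fit(list(L)*(len(W)//3),W);print(np.degrees(th),o,e.round(4))
np.savez("inc.npz",th=th,R=R,o=o)
inv=lambda X:np.round(R.T@(X[:2]-o),4)
for n,f,q in(("top",T,[t(83,412),t(250,430)]),("scn",S,[s(217,314),s(372,375)])):
    print("bar",n,[inv(plane(f,p,.128)) for p in q])
print("door",[inv(plane(T,t(*p),.165)) for p in[(24,562),(70,553)]],[inv(plane(S,s(*p),.165)) for p in[(37,365),(93,372)]])
print("mug,spare",plane(T,(170,257),.1),plane(T,(236,183),.136))
rel([*(R@[-.265,.045]+o),.25],np.degrees(th)+90)
E
```

```text
-6.993367644582206 [ 0.76969179 -0.05648726] [0.001  0.0007 0.0003]
-7.79972477446622 [ 0.767033   -0.05724632] [0.0036 0.0014 0.0024]
-7.393532198618398 [ 0.76835858 -0.056867  ] [0.0024 0.0023 0.0025 0.005  0.0024 0.0024]
bar top [array([-0.2115,  0.1168]), array([-0.2096, -0.0326])]
bar scn [array([-0.2159,  0.0978]), array([-0.2119, -0.0297])]
door [array([-0.3509,  0.1451]), array([-0.3387,  0.1074])] [array([-0.3564,  0.1401]), array([-0.342 ,  0.1045])]
mug,spare [0.539469   0.39314228 0.1       ] [0.73539512 0.21206549 0.136     ]
t 0.1 p [0.2016 0.591  0.2492] F [-0.1  -0.19  0.27] yaw y 71.16 tilt [-0.001 -0.002 -1.   ]
shift [-4.769e+01 -4.387e+01 -1.000e-02] az -11.44
```

Request:
{"op": "move_arm", "data": {"rows": [[-1.5, -1.4, 0, 0, 0, 0, -1], [-2.8, -2.6, 0, 0, 0, 0, -1], [-2.8, -2.6, 0, 0, 0, 0, -1], [-2.8, -2.6, 0, 0, 0, 0, -1], [-2.8, -2.6, 0, 0, 0, 0, -1], [-2.8, -2.6, 0, 0, 0, 0, -1], [-2.8, -2.6, 0, 0, 0, 0, -1], [-2.8, -2.6, 0, 0, 0, 0, -1], [-2.8, -2.6, 0, 0, 0, 0, -1], [-2.8, -2.6, 0, 0, 0, 0, -1], [-2.8, -2.6, 0, 0, 0, 0, -1], [-2.8, -2.6, 0, 0, 0, 0, -1], [-2.8, -2.6, 0, 0, 0, 0, -1], [-2.8, -2.6, 0, 0, 0, 0, -1], [-2.8, -2.6, 0, 0, 0, 0, -1], [-2.8, -2.6, 0, 0, 0, 0, -1], [-2.8, -2.6, 0, 0, 0, 0, -1], [-1.4, -1.0, 0, 0, 0, 0, -1], [0, 0, 0, 0, 0, -5.5, -1], [0, 0, 0, 0, 0, -5.5, -1]]}}

```text
time: 1.77
tool_pos: [0.5113, 0.0196, 0.2495]
tool_rot: [-0.001, 0.067, 0.998, 0.0]
contact_force: [-0.1, 0.2, -0.0]
gripper_width: -0.0
grasp_force: 0.0
```

```bash
python3 - <<'E'
from h import *
from plant import manip
th=np.radians(-7);R=np.array([[np.cos(th),-np.sin(th)],[np.sin(th),np.cos(th)]]);o=np.array([.7697,-.0565]);np.savez("inc.npz",th=th,R=R,o=o)
rel([*(R@[-.265,.045]+o),.133],83)
fs=[manip.grab_frame(n) for n in("wrist","top")]
cv2.imwrite("pics/w2.png",np.hstack([cv2.resize(fs[0]["img"],(440,330)),cv2.resize(fs[1]["img"][150:315,230:410],None,fx=2,fy=2)]))
np.savez("w2.npz",**fs[0]);np.savez("t2.npz",**fs[1])
b=[R@[-.21,y]+o for y in(.12,-.03)]
for f in fs: print([proj(f,[*p,.128]).round(1) for p in b],[proj(f,[*(R@[-.145,-.075]+o),.172]).round(1)])
E
```

```text
t 1.77 p [0.5113 0.0196 0.2495] F [-0.12  0.15 -0.01] yaw y 82.27 tilt [-0.002  0.    -1.   ]
shift [-0.09  0.09 11.65] az -0.73
[array([411.2, 308.6]), array([224.3, 310.9])] [array([156.5, 419.5])]
[array([281.6, 241.2]), array([337.4, 247.5])] [array([357.9, 222.3])]
```

View pics/w2.png

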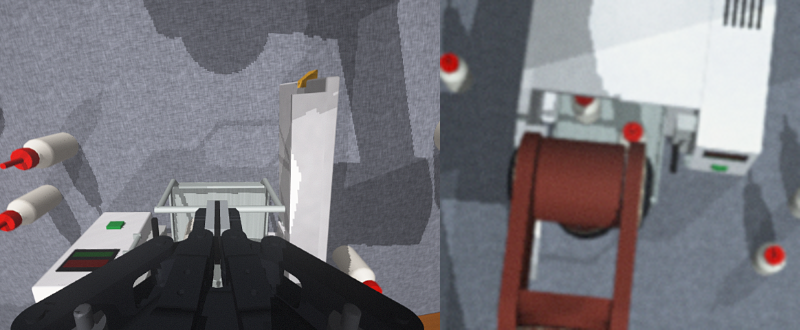

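The bar shows as expected at about (163-287, 209) in the wrist view, and the fingers stand in front of it. I'll descend, then approach.

Request:
{"op": "move_arm", "data": {"rows": [[0, 0, 2, 0, 0, -0.7, -1], [0, 0, 3.3, 0, 0, 0, -1], [0, 0, 3.3, 0, 0, 0, -1], [0, 0, 3, 0, 0, 0, -1], [-0.5, 0, 0, 0, 0, 0, -1], [-1, 0, 0, 0, 0, 0, -1], [-1, 0, 0, 0, 0, 0, -1], [-0.5, 0, 0, 0, 0, 0, -1], [-0.5, 0, 0, 0, 0, 0, -1], [-0.3, 0, 0, 0, 0, 0, -1], [-0.2, 0, 0, 0, 0, 0, -1], [-0.2, 0, 0, 0, 0, 0, -1]]}}

```text
time: 2.87
tool_pos: [0.5531, 0.0158, 0.1349]
tool_rot: [0.0, 0.062, 0.998, -0.0]
contact_force: [-3.0, 0.3, 1.6]
gripper_width: -0.003
grasp_force: 1.3
```

```bash
python3 - <<'E'
from h import *
from plant import manip
i=np.load("inc.npz");R,o=i["R"],i["o"]
rel([*(R@[-.21,.045]+o),.133],83)
E
```

```text
t 2.87 p [0.5531 0.0158 0.1349] F [-3.    0.26  1.59] yaw y 82.86 tilt [ 0. -0. -1.]
shift [-1.38 -0.04  0.19] az -0.14
```

Request:
{"op": "move_arm", "data": {"rows": [[-0.2, 0, 0, 0, 0, 0, -1], [-0.3, 0, 0, 0, 0, 0, -1], [-0.4, 0, 0, 0, 0, 0, -1], [-0.5, 0, 0, 0, 0, 0, -1], [-0.6, 0, 0, 0, 0, 0, -1], [-0.6, 0, 0, 0, 0, 0, -1], [-0.6, 0, 0, 0, 0, 0, -1], [-0.6, 0, 0, 0, 0, 0, -1], [-0.6, 0, 0, 0, 0, 0, -1], [-0.6, 0, 0, 0, 0, 0, -1], [-0.6, 0, 0, 0, 0, 0, -1], [-0.6, 0, 0, 0, 0, 0, -1], [-0.5, 0, 0, 0, 0, 0, -1], [-0.5, 0, 0, 0, 0, 0, -1], [-0.4, 0, 0, 0, 0, 0, -1], [-0.3, 0, 0, 0, 0, 0, -1], [-0.2, 0, 0, 0, 0, 0, -1], [-0.15, 0, 0, 0, 0, 0, -1]]}}

```text
time: 4.37
tool_pos: [0.6349, 0.0055, 0.1342]
tool_rot: [-0.0, 0.062, 0.998, -0.0]
contact_force: [-2.8, -1.7, 0.5]
gripper_width: -0.001
grasp_force: 1.3
```

```bash
python3 - <<'E'
from h import *
from plant import manip
i=np.load("inc.npz");R,o=i["R"],i["o"]
rel([*(R@[-.13,.045]+o),.133],83)
E
```

```text
t 4.37 p [0.6349 0.0055 0.1342] F [-2.78 -1.71  0.55] yaw y 82.86 tilt [-0. -0. -1.]
shift [-1.14 -0.01  0.12] az -0.14
```

Slow final approach to the stop.

Request:
{"op": "move_arm", "data": {"rows": [[-0.15, 0, 0, 0, 0, 0, -1], [-0.15, 0, 0, 0, 0, 0, -1], [-0.15, 0, 0, 0, 0, 0, -1], [-0.1, 0, 0, 0, 0, 0, -1], [-0.1, 0, 0, 0, 0, 0, -1], [-0.1, 0, 0, 0, 0, 0, -1], [-0.1, 0, 0, 0, 0, 0, -1]]}}

```text
time: 4.95
tool_pos: [0.6431, 0.0045, 0.1342]
tool_rot: [-0.0, 0.062, 0.998, -0.0]
contact_force: [-3.8, -1.9, -0.5]
gripper_width: -0.001
grasp_force: 1.3
```

Request:
{"op": "move_arm", "data": {"rows": [[-0.1, 0, 0, 0, 0, 0, -1], [-0.1, 0, 0, 0, 0, 0, -1], [0, 0, 0, 0, 0, 0, -1]]}}

```text
time: 5.2
tool_pos: [0.6453, 0.0043, 0.1343]
tool_rot: [0.0, 0.062, 0.998, 0.0]
contact_force: [-1.5, -1.1, -0.8]
gripper_width: 0.0
grasp_force: 0.9
```

Request:
{"op": "move_arm", "data": {"rows": [[-0.1, 0, 0, 0, 0, 0, -1], [-0.1, 0, 0, 0, 0, 0, -1]]}}

```text
time: 5.37
tool_pos: [0.646, 0.0043, 0.1341]
tool_rot: [-0.002, 0.062, 0.998, 0.0]
contact_force: [-10.1, -1.6, 4.2]
gripper_width: 0.0
grasp_force: 4.8
```

Request:
{"op": "move_arm", "data": {"rows": [[-0.1, 0, 0, 0, 0, 0, -1], [0, 0, 0, 0, 0, 0, -1]]}}

```text
time: 5.53
tool_pos: [0.6461, 0.0043, 0.1341]
tool_rot: [-0.003, 0.062, 0.998, 0.0]
contact_force: [-12.3, -0.6, 5.5]
gripper_width: -0.001
grasp_force: 5.6
```

Request:
{"op": "move_arm", "data": {"rows": [[-0.1, 0, 0, 0, 0, 0, -1], [0, 0, 0, 0, 0, 0, -1]]}}

```text
time: 5.7
tool_pos: [0.6462, 0.0043, 0.1342]
tool_rot: [-0.005, 0.062, 0.998, 0.0]
contact_force: [-14.7, -0.3, 6.9]
gripper_width: -0.001
grasp_force: 7.3
```

Request:
{"op": "move_arm", "data": {"rows": [[0.5, 0, 0, 0, 0, 0, -1], [1.5, 0, 0, 0, 0, 0, -1], [2, 0, 0, 0, 0, 0, -1], [1.5, 0, 0, 0, 0, 0, -1], [0, 0, -2, 0, 0, 0, -1], [0, 0, -4, 0, 0, 0, -1], [0, 0, -4, 0, 0, 0, -1], [0, 0, -1.5, 0, 0, 0, -1], [1.5, 2.1, 0, 0, 0, 0, -1], [2.1, 2.9, 0, 0, 0, 0, -1], [2.1, 2.9, 0, 0, 0, 0, -1], [2.1, 2.9, 0, 0, 0, 0, -1], [2.1, 2.9, 0, 0, 0, 0, -1], [1.6, 2.8, 0, 0, 0, 0, -1]]}}

```text
time: 6.87
tool_pos: [0.5003, 0.1907, 0.2501]
tool_rot: [0.001, 0.062, 0.998, 0.001]
contact_force: [-0.3, 1.2, -0.5]
gripper_width: -0.001
grasp_force: 0.0
```

Request:
{"op": "move_arm", "data": {"rows": [[0, 0, 0, 0, 0, 6.6, -1], [0, 0, 0, 0, 0, 6.6, -1], [0, 0, 0, 0, 0, 6.6, -1], [0, 0, 0, 0, 0, 6.6, -1], [0, 0, 0, 0, 0, 6.6, -1], [0, 0, 0, 0, 0, 6.6, -1], [0, 0, 0, 0, 0, 6.6, -1], [0, 0, 0, 0, 0, 6.6, -1], [0, 0, 0, 0, 0, 6.6, -1], [0, 0, 0, 0, 0, 6.6, -1], [0, 0, 0, 0, 0, 6.6, -1], [0, 0, 0, 0, 0, 6.6, -1], [0, 0, 0, 0, 0, 6.6, -1]]}}

```text
time: 7.95
tool_pos: [0.5016, 0.1893, 0.25]
tool_rot: [0.0, 0.727, 0.687, 0.002]
contact_force: [0.6, 0.3, -0.1]
gripper_width: -0.001
grasp_force: 0.0
```

```bash
python3 - <<'E'
from h import *
from plant import manip
i=np.load("inc.npz");R,o=i["R"],i["o"]
H=np.array([-.139,.155]);ph=1.5;d=np.array([-np.sin(ph),-np.cos(ph)]);n=np.array([-np.cos(ph),np.sin(ph)])
rel([*(R@(H+.165*d+.060*n)+o),.134],-3)
w=manip.grab_frame("wrist");t=manip.grab_frame("top")
cv2.imwrite("pics/w3.png",np.hstack([cv2.resize(w["img"],(440,330)),cv2.resize(t["img"][120:320,230:410],(360,330))]))
for f in(w,t):print([proj(f,[*(R@(H+a*d+b*n)+o),.165]).round(1) for a,b in((.217,.006),(.217,-.036),(.1,.006))])
E
```

```text
t 7.95 p [0.5016 0.1893 0.25  ] F [ 0.58  0.29 -0.13] yaw y -3.25 tilt [ 0.003  0.002 -1.   ]
shift [-0.76 -1.26 11.6 ] az -0.25
[array([224.6, 343.1]), array([229.5, 392.1]), array([390.5, 341.8])]
[array([262.9, 293.9]), array([279.4, 294.6]), array([265.9, 248.4])]
```

View pics/w3.png

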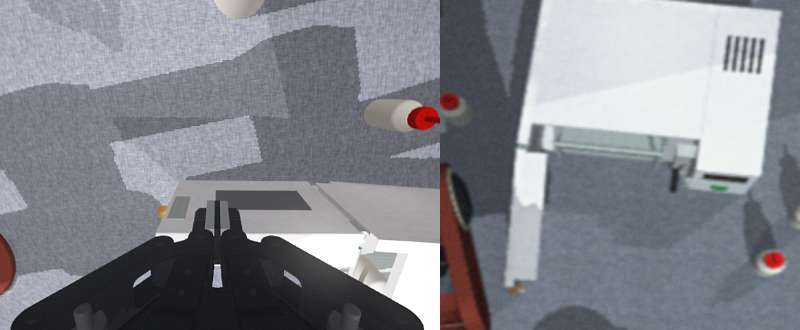

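The tray is home in the top view, and the door's face is where I predicted in the wrist view (top edge at row ~234). I'll descend beside the door and touch it.

Request:
{"op": "move_arm", "data": {"rows": [[-0.76, -1.26, 0, 0, 0, 0, -1], [0, 0, 3, 0, 0, 0, -1], [0, 0, 4, 0, 0, 0, -1], [0, 0, 3.5, 0, 0, 0, -1], [0, 0, 1.1, 0, 0, 0, -1], [-0.8, 0, 0, 0, 0, 0, -1], [-1.2, 0, 0, 0, 0, 0, -1], [-1, 0, 0, 0, 0, 0, -1], [-0.6, 0, 0, 0, 0, 0, -1], [-0.4, 0, 0, 0, 0, 0, -1], [-0.3, 0, 0, 0, 0, 0, -1], [-0.3, 0, 0, 0, 0, 0, -1]]}}

```text
time: 9.05
tool_pos: [0.4862, 0.1354, 0.1344]
tool_rot: [0.0, 0.725, 0.689, 0.001]
contact_force: [-0.3, 0.2, 0.4]
gripper_width: 0.001
grasp_force: 0.0
```

Request:
{"op": "move_arm", "data": {"rows": [[-0.4, 0, 0, 0, 0, -1, -1], [-0.6, -0.04, 0, 0, 0, -2, -1], [-0.86, -0.07, 0, 0, 0, -3, -1], [-0.86, -0.07, 0, 0, 0, -3, -1], [-0.86, -0.07, 0, 0, 0, -3, -1], [-0.86, -0.07, 0, 0, 0, -3, -1], [-0.86, -0.07, 0, 0, 0, -3, -1], [-0.86, -0.07, 0, 0, 0, -3, -1], [-0.86, -0.07, 0, 0, 0, -3, -1], [-0.86, -0.07, 0, 0, 0, -3, -1]]}}

```text
time: 9.88
tool_pos: [0.4919, 0.0573, 0.1336]
tool_rot: [0.0, 0.543, 0.84, 0.0]
contact_force: [-0.3, 0.9, 0.8]
gripper_width: 0.001
grasp_force: 0.0
```

```bash
cat >> h.py <<'E'
def inchinge():
    from plant import manip
    i=np.load("inc.npz");s=manip.state();p=i["R"].T@(s["tool_pos"][:2]-i["o"])-[-.139,.155]
    q=s["tool_rot"];M=Ro.from_quat([q[1],q[2],q[3],q[0]]).as_matrix()
    ph=np.arctan2(-p[0],-p[1]);r=np.hypot(*p);off=.017
    print("t",s["time"],"inc",(p+[-.139,.155]).round(4),"r",r.round(4),"door~",(ph-np.arcsin(off/r)).round(4),"tool face phi",np.radians(-7-np.degrees(np.arctan2(-M[1,0],-M[0,0]))).round(4),"F",np.round(s["contact_force"],2))
E
python3 -c "
from h import *
inchinge()"
```

```text
t 9.8833 inc [-0.2896  0.0791] r 0.1686 door~ 1.0031 tool face phi 1.0256 F [-0.29  0.86  0.79]
```

Request:
{"op": "move_arm", "data": {"rows": [[-0.86, -0.07, 0, 0, 0, -3, -1], [-0.86, -0.07, 0, 0, 0, -3, -1], [-0.86, -0.07, 0, 0, 0, -3, -1], [-0.86, -0.07, 0, 0, 0, -3, -1], [-0.86, -0.07, 0, 0, 0, -3, -1], [-0.86, -0.07, 0, 0, 0, -3, -1], [-0.86, -0.07, 0, 0, 0, -3, -1], [-0.86, -0.07, 0, 0, 0, -3, -1], [-0.86, -0.07, 0, 0, 0, -3, -1], [-0.86, -0.07, 0, 0, 0, -3, -1], [-0.86, -0.07, 0, 0, 0, -3, -1], [-0.86, -0.07, 0, 0, 0, -3, -1], [-0.6, -0.05, 0, 0, 0, -2, -1], [-0.3, -0.02, 0, 0, 0, -1, -1], [0, 0, 0, 0, 0, 0, -1]]}}

```text
time: 11.13
tool_pos: [0.5595, -0.0302, 0.1335]
tool_rot: [0.0, 0.233, 0.972, -0.0]
contact_force: [0.4, 0.1, -0.4]
gripper_width: -0.001
grasp_force: 0.0
```

```bash
python3 - <<'E'
from h import *
from plant import manip
inchinge()
w=manip.grab_frame("top")
cv2.imwrite("pics/w4.png",cv2.resize(w["img"][120:320,230:430],(600,600)))
E
```

```text
t 11.1333 inc [-0.2119  0.0005] r 0.1708 door~ 0.3409 tool face phi 0.3482 F [ 0.37  0.06 -0.37]
```

View pics/w4.png

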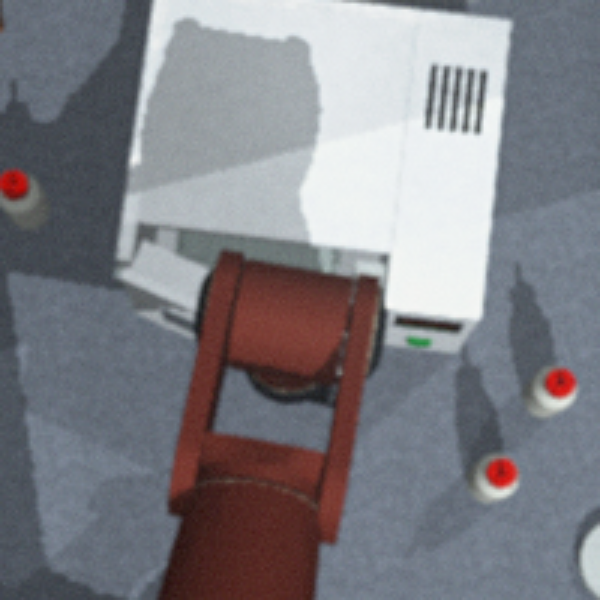

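The door has followed and stands about 0.34 rad open at (120-200, 260-320). I'll continue slowly to where the plunger begins.

Request:
{"op": "move_arm", "data": {"rows": [[-0.45, -0.05, 0, 0, 0, -1.5, -1], [-0.45, -0.05, 0, 0, 0, -1.5, -1], [-0.45, -0.05, 0, 0, 0, -1.5, -1], [-0.45, -0.05, 0, 0, 0, -1.5, -1], [-0.45, -0.05, 0, 0, 0, -1.5, -1], [-0.45, -0.05, 0, 0, 0, -1.5, -1], [-0.3, -0.03, 0, 0, 0, -1, -1], [-0.3, -0.03, 0, 0, 0, -1, -1], [0, 0, 0, 0, 0, 0, -1]]}}

```text
time: 11.93
tool_pos: [0.588, -0.0454, 0.1331]
tool_rot: [-0.001, 0.138, 0.99, 0.0]
contact_force: [-0.9, 0.6, 0.8]
gripper_width: 0.001
grasp_force: 0.0
```

```bash
python3 -c "
from h import *
inchinge()"
```

```text
t 11.9333 inc [-0.1817 -0.0112] r 0.1715 door~ 0.1521 tool face phi 0.1555 F [-0.94  0.63  0.84]
```

Request:
{"op": "move_arm", "data": {"rows": [[-0.17, -0.02, 0, 0, 0, -0.6, -1], [-0.17, -0.02, 0, 0, 0, -0.6, -1], [-0.17, -0.02, 0, 0, 0, -0.6, -1]]}}

```text
time: 12.18
tool_pos: [0.5927, -0.0472, 0.1331]
tool_rot: [-0.001, 0.123, 0.992, 0.0]
contact_force: [-2.8, 3.0, 0.4]
gripper_width: 0.0
grasp_force: 0.0
```

Request:
{"op": "move_arm", "data": {"rows": [[-0.17, -0.02, 0, 0, 0, -0.6, -1], [-0.17, -0.02, 0, 0, 0, -0.6, -1]]}}

```text
time: 12.35
tool_pos: [0.5949, -0.0481, 0.133]
tool_rot: [-0.002, 0.112, 0.994, 0.0]
contact_force: [-9.8, 3.6, 3.2]
gripper_width: 0.002
grasp_force: 0.0
```

Request:
{"op": "move_arm", "data": {"rows": [[-0.17, -0.02, 0, 0, 0, -0.6, -1], [-0.17, -0.02, 0, 0, 0, -0.6, -1]]}}

```text
time: 12.52
tool_pos: [0.5975, -0.0492, 0.1328]
tool_rot: [-0.003, 0.101, 0.995, 0.0]
contact_force: [-10.6, 3.1, 5.0]
gripper_width: -0.001
grasp_force: 0.0
```

```bash
python3 -c "
from h import *
inchinge()"
```

```text
t 12.5167 inc [-0.1718 -0.0137] r 0.1719 door~ 0.0932 tool face phi 0.0811 F [-10.64   3.08   4.99]
```

Request:
{"op": "move_arm", "data": {"rows": [[-0.1, -0.01, 0, 0, 0, -0.3, -1], [-0.1, -0.01, 0, 0, 0, -0.3, -1]]}}

```text
time: 12.68
tool_pos: [0.5994, -0.0498, 0.1327]
tool_rot: [-0.003, 0.096, 0.995, 0.0]
contact_force: [-9.0, 3.0, 3.8]
gripper_width: -0.004
grasp_force: 0.0
```

Request:
{"op": "move_arm", "data": {"rows": [[-0.1, -0.01, 0, 0, 0, -0.3, -1], [-0.1, -0.01, 0, 0, 0, -0.3, -1]]}}

```text
time: 12.85
tool_pos: [0.6021, -0.0506, 0.1327]
tool_rot: [-0.002, 0.091, 0.996, 0.0]
contact_force: [-7.0, 2.1, 1.7]
gripper_width: 0.002
grasp_force: 0.0
```

Request:
{"op": "move_arm", "data": {"rows": [[-0.1, -0.01, 0, 0, 0, -0.3, -1], [0, 0, 0, 0, 0, 0, -1]]}}

```text
time: 13.02
tool_pos: [0.6037, -0.0512, 0.1329]
tool_rot: [-0.001, 0.089, 0.996, 0.0]
contact_force: [-3.6, 1.6, 1.0]
gripper_width: -0.001
grasp_force: 0.0
```

Request:
{"op": "move_arm", "data": {"rows": [[-0.1, -0.01, 0, 0, 0, -0.3, -1], [0, 0, 0, 0, 0, 0, -1]]}}

```text
time: 13.18
tool_pos: [0.6047, -0.0515, 0.1329]
tool_rot: [-0.001, 0.086, 0.996, 0.0]
contact_force: [-5.2, 1.7, 0.7]
gripper_width: -0.003
grasp_force: 0.0
```

```bash
python3 -c "
from h import *
inchinge()"
```

```text
t 13.1833 inc [-0.1644 -0.0151] r 0.172 door~ 0.0492 tool face phi 0.0508 F [-5.15  1.74  0.67]
```

Request:
{"op": "move_arm", "data": {"rows": [[-0.1, -0.01, 0, 0, 0, -0.3, -1], [0, 0, 0, 0, 0, 0, -1]]}}

```text
time: 13.35
tool_pos: [0.6051, -0.0516, 0.1328]
tool_rot: [-0.002, 0.084, 0.996, 0.0]
contact_force: [-7.9, 1.7, 2.2]
gripper_width: -0.003
grasp_force: 0.0
```

Request:
{"op": "move_arm", "data": {"rows": [[-0.1, -0.01, 0, 0, 0, -0.3, -1], [0, 0, 0, 0, 0, 0, -1]]}}

```text
time: 13.52
tool_pos: [0.6052, -0.0517, 0.1328]
tool_rot: [-0.003, 0.081, 0.997, 0.0]
contact_force: [-10.6, 3.4, 5.1]
gripper_width: 0.003
grasp_force: 0.0
```

Request:
{"op": "move_arm", "data": {"rows": [[-0.1, -0.01, 0, 0, 0, -0.3, -1], [0, 0, 0, 0, 0, 0, -1]]}}

```text
time: 13.68
tool_pos: [0.6053, -0.0518, 0.1325]
tool_rot: [-0.004, 0.078, 0.997, 0.0]
contact_force: [-15.1, 3.8, 5.1]
gripper_width: 0.002
grasp_force: 0.0
```

The motion has gone stiff, as a firm stop would. I'll back off slowly and check that the door stays.

Request:
{"op": "move_arm", "data": {"rows": [[0.3, 0, 0, 0, 0, 0, -1], [0.3, 0, 0, 0, 0, 0, -1], [0.2, 0, 0, 0, 0, 0, -1], [0, 0, 0, 0, 0, 0, -1]]}}

```text
time: 14.02
tool_pos: [0.6007, -0.0515, 0.1338]
tool_rot: [0.001, 0.079, 0.997, -0.0]
contact_force: [-0.2, -0.4, -0.0]
gripper_width: -0.001
grasp_force: 0.0
```

Request:
{"op": "move_arm", "data": {"rows": [[0.3, 0, 0, 0, 0, 0, -1], [0.2, 0, 0, 0, 0, 0, -1], [0, 0, 0, 0, 0, 0, -1]]}}

```text
time: 14.27
tool_pos: [0.5952, -0.0505, 0.1334]
tool_rot: [0.0, 0.079, 0.997, -0.0]
contact_force: [1.2, -0.2, 0.5]
gripper_width: -0.001
grasp_force: 0.0
```

Request:
{"op": "move_arm", "data": {"rows": [[1, 0, 0, 0, 0, 0, -1], [2, 0, 0, 0, 0, 0, -1], [3, 0, 0, 0, 0, 0, -1], [1, 0, 0, 0, 0, 0, -1], [0, 0, -3, 0, 0, 0, -1], [0, 0, -4, 0, 0, 0, -1], [0, 0, -4, 0, 0, 0, -1], [4, 0, 0, 0, 0, 0, -1], [3, 0, 0, 0, 0, 0, -1], [0, 0, 0, 0, 0, 0, -1]]}}

```text
time: 15.1
tool_pos: [0.4536, -0.0276, 0.2434]
tool_rot: [-0.0, 0.079, 0.997, -0.0]
contact_force: [0.6, 0.1, -1.8]
gripper_width: -0.0
grasp_force: 0.0
```

```bash
python3 - <<'E'
from h import *
from plant import manip
i=np.load("inc.npz");R,o=i["R"],i["o"]
w=manip.grab_frame("top");s=manip.grab_frame("scene")
cv2.imwrite("pics/w5.png",np.hstack([cv2.resize(w["img"][170:250,260:390],(455,280),interpolation=3),cv2.resize(s["img"][170:310,250:420],(340,280),interpolation=3)]))
H=np.array([-.139,.155])
for a in(.04,.09,.14):
    d=np.array([-np.sin(a),-np.cos(a)]);n=np.array([-np.cos(a),np.sin(a)])
    p=proj(w,[*(R@(H+.217*d+.006*n)+o),.165]);q=proj(s,[*(R@(H+.217*d+.006*n)+o),.165])
    print(a,((p-[260,170])*3.5).round(),((q-[250,170])*2+[455,0]).round())
E
```

```text
0.04 [323. 194.] [664. 117.]
0.09 [320. 208.] [659. 122.]
0.14 [316. 222.] [653. 126.]
```

View pics/w5.png

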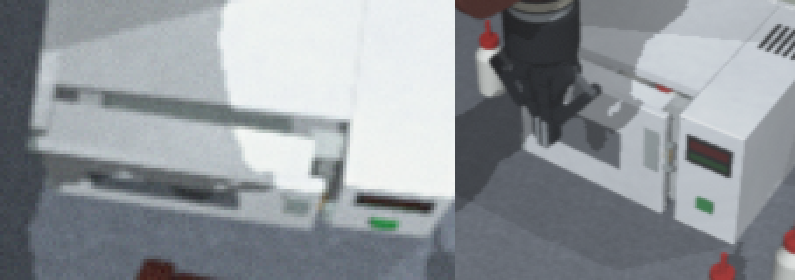

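The free door corner is at about (320,195) in the top crop and (664,112) in the scene crop. That matches about 0.04 rad with nothing touching the door, so it is latched. Handing in.

```bash
python3 -c "
from plant import manip
print(manip.job_done())"
```

```text
the job is handed in; nothing more can be done
None
```

The tray is fully home and the door stayed shut at about 0.04 rad after I let go, so it looks latched. The highest measured force was about 17 N, the one spout still in view looked upright, and I handed the job in at about 15 s; no verdict came back.

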